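Close the rolling mill by one and a half turns of its screw

TASK

Bring the upper roll of the bench rolling mill down by turning the handwheel on top clockwise (seen from above). The worn wheel has a lot of free play on the screw, so first turn it until the play is taken up and it bites, and only from there count one and a half turns, so that the screw itself makes one and a half turns without going past and coming back; then take the hand off the wheel and leave the other things on the bench where they are.

Things in the scene. Friction and masses are not known exactly. Their poses are not given: they have to be found in the camera images.
- mill: Grey cast rolling mill, bolted to the bench. Origin: centre of the base's underside; z up along the screw axis, y level along the rolls. Base 130 x 200 x 18 mm (x, y, z), two columns, a crosshead 110 x 160 mm (x, y) with its top 174 mm above the bench; on it, under the wheel's hub, a collar of radius 20 mm up to 184 mm. A folded crank reaches out to y = +186 mm, 38 to 62 mm high.
- wheel_hub (a point): Centre of the level handwheel of dark steel on top of the mill, on its axis, 212 mm above the bench, at mid-height of rim and spokes. Rim: round bar 14 mm thick, radii 66 to 80 mm. Hub: radius 17 mm, from 20 mm below to 8 mm above this point. Three spokes 120 degrees apart, 12 mm wide, 10 mm high; the windows between them are open down to the crosshead, 33 mm below the spokes.
- wheel_spoke (a point): Point on the centreline of one of the three spokes, 45 mm from the wheel's axis, at mid-height of the spoke, 212 mm above the bench; goes round with the wheel. The wheel has 3.5 rad (200 degrees) of play on the screw, and runs freely in it (drag about 0.04 N m); where in the play it stands at the start is not known.
- screw_end (a point): Top centre of the steel screw (square end of 13 mm) that stands up through the wheel's hub, 228 mm above the bench, on the axis. The screw turns only when the play is used up, then with the wheel, against a steady friction of about 0.4 N m (about 9 N at 43 mm from the axis), and stays where it is left.
- roll: Upper roll, a level steel cylinder of 44 mm diameter and 96 mm length between the columns. Origin at its centre, 110 to 114 mm above the bench at the start. It sinks 5 mm for each clockwise turn of the screw and does not move while the wheel only runs through its play.
- solder_block: Bystander: grey soldering block 90 x 130 x 22 mm, lying beside the mill. Origin under its centre.
- brass_plate: Bystander: brass plate 50 x 140 x 6 mm, lying beside the mill. Origin under its centre.
- hammer: Bystander: hammer lying on the far side of the mill. Origin under its middle.
- flux_jar: Bystander: jar of 60 mm diameter, 70 mm high, beside the mill. Origin under its centre.
- beaker: Bystander: glass beaker of 72 mm diameter, 95 mm high, beside the mill. Origin under its centre.
- mandrel: Bystander: tapered steel ring mandrel with a wooden handle, 270 mm long, lying at the right. Origin under its middle.

How it is judged:
By the outcome, as a careful person would: the job done as asked, in the order asked, and still so for the second after the job is handed in, with the robot touching nothing.
It also fails if it takes over 64 s, if anything falls off the work surface, if the arm or the gripper's body presses on something with over 40 N, if the wrist force passes 120 N, or if a joint passes its speed limit or range.

ROBOT

A 6-joint arm with a two-finger parallel gripper is mounted at the origin on the work surface. World frame = base frame: x ahead of the robot, y to its left, z up, the work surface at z = 0. Lengths are in m, angles in rad, forces in N, time in s.
With the tool pointing down it reaches from about 0.375 to 0.925 m from the base axis. Payload 5.7 kg.
Tool frame: the origin (TCP) lies midway between the tips of the shut fingers; the grasp point (between the pads) lies 19 mm behind it; z points along the fingers, y is the line along which they close (so a half turn about z gives the same grasp; the last joint's range is limited). The gripper opens to 88 mm and grips with 3 to 60 N. Pads are 20 mm wide; open, the fingers measure 115 mm over their backs; the gripper's body (75 mm by 178 mm) begins 61 mm behind the grasp point.
Start: joints at [1.197, 0.359, 1.51, -0, 1.272, -0.115], TCP at [0.154, 0.58, 0.223] pointing down, gripper open.
Joint ranges: [-2.97, 2.97], [-1.01, 2.36], [0.21, 2.38], [-0.96, 4.11], [0.2, 2.71], [-2.98, 2.98]. Speed limits (rad/s): [2.39, 2.39, 3.14, 3.14, 3.14, 3.14].

INTERFACE

Orientations are given as a 3x3 rotation matrix whose columns are the frame's x, y, z axes.
In Python, from cell import arm gives the robot as it stands.
- The arm moves only by the tool move_arm, never from a script. Its argument "targets" is one flat list of numbers, 7 for each row, row after row: the shift along the tool's x, y, z in units of 0.4 m (1.0 is 0.4 m), then the turn, a rotation vector about the tool's x, y, z in units of 45 degrees (1.0 is 45 degrees), then the opening, from 0 (shut) to 1 (fully open). In form: [dx, dy, dz, ax, ay, az, grip, dx, dy, dz, ax, ay, az, grip, ...]. A call has 1 to 5 rows; each row is the pose to reach, as a shift and turn from the pose commanded when the call began, along the tool's axes at that moment; what a row does not reach only later rows make up. A row lasts 1/12 s, in which the tool goes at most 41.7 mm and 7.16 degrees, less where a joint would pass 70% of its speed; a pose out of reach is approached as far as the arm can. A call with a number of a shift or a turn outside -1 to 1 is refused whole. A call with a gripper value outside its range is refused whole. The fingers move at their own pace and stop on an object; "force" is the grip in N (left out, the last holds). Time passes only in rows, so rows that repeat a pose let the fingers close. It gives the time, the measured TCP pose, the force, the opening and the grip force at its end, in the units of the state.
- arm.state(): the state, without advancing time (a new reading comes with each control period).
- arm.grab_frame(name): name is "side" or "top" or "wrist"; returns the picture (400x640x3 uint8, blue, green, red); there is no depth.
- arm.camera_model(name): a dict with "vertical_fov" (degrees; the focal length in pixels is half the picture's height over the tangent of half this angle, whatever the lens; pixels are square), "cx", "cy" (the principal point, pixels), "R" (3x3) and "t" (3): a world point X has camera coordinates R X + t. Camera axes: x right, y down, z forward; pixel columns grow to the right and rows downward; lengths in m; the calibration is good to about 2 mm. The wrist camera is an equidistant fisheye: a pixel r from the principal point sees the ray r / f radians off the axis. A picture is of the moment at which its call begins: read the wrist's pose just before it. camera_model takes no time and is no camera call; for the wrist camera it gives the pose at the moment of the call.
- arm.finish_job(): hands the job in; it is judged then, once.
The state is a dict: "clock": time; "joint_positions": joint angles; "joint_vel": joint speeds; "tau": joint torques, N m; "ee_pos": TCP position; "tool_rot": TCP orientation; "force": force on the tool from outside, world axes, zero at the start; "ft_torque": the same for the moment, N m; "finger_gap": opening from 0.0 (shut) to 1.0 (fully open); "grip_force": force on a finger pad.
Only numpy, scipy, OpenCV 4.12 (cv2) and the standard library are available. Lean on these libraries where they do the work, as an engineer would, in place of code of your own. Each camera call takes 0.05 s, during which the arm holds its last target. There are 200 camera calls.

## Working session

There is one attempt and no reset: what is moved stays moved. The work goes in short steps, Python scripts to look and compute and a tool call to move; the robot and the scene stay as the last step left them, time stands still between calls to the robot, and variables do not carry over. Pictures are saved under pics/ and viewed, at most 10 in all, crops included, and the job is handed in when it is done.

Besides the shell and the picture viewer there is one more tool, called after ">>>" by a JSON object that holds its "fn" and its "kwargs". move_arm: Moves the arm, as the interface text tells. Shifts and turns lie within -1 to 1; 1 stands for 0.4 m of shift or 45 degrees of turn. Its arguments: {"type":"object","properties":{"targets":{"type":"array"},"force":{"type":"number"}},"required":["targets"]}

```bash
mkdir -p pics; ls; python3 - <<'E'
from cell import arm
import cv2
s=arm.state();print(s)
for n in("side","top"):
    cv2.imwrite(f"pics/{n}0.png",arm.grab_frame(n));print(n,arm.camera_model(n))
E
```

```text
pics
{'clock': 0.0, 'joint_positions': array([ 1.19690711e+00,  3.59505840e-01,  1.51141195e+00, -5.23707870e-05,
        1.27249586e+00, -1.15091791e-01]), 'joint_vel': array([-0.0001025 ,  0.0002125 , -0.00063738,  0.00115773, -0.00084754,
       -0.00235164]), 'tau': array([ 2.06287827e-03, -5.15374160e+01, -2.70720452e+01,  6.76356652e-02,
        3.48645856e-02, -8.82627842e-05]), 'ee_pos': array([0.15332109, 0.57937352, 0.22181689]), 'tool_rot': array([[-9.66702339e-01,  2.55902727e-01, -6.18496346e-04],
       [ 2.55903425e-01,  9.66700833e-01, -1.71346787e-03],
       [ 1.59419832e-04, -1.81468873e-03, -9.99998341e-01]]), 'force': array([-0.35628224,  0.28074825, -1.09176739]), 'ft_torque': array([-0.01545379, -0.02376501, -0.0466252 ]), 'grip_force': 0.0, 'finger_gap': 1.0001420312312266}
side {'vertical_fov': 47.63552588315464, 'cx': 314.03133551997695, 'cy': 193.23275089823736, 'R': array([[ 0.97738742, -0.21130802,  0.00792231],
       [-0.09932844, -0.4918652 , -0.86498698],
       [ 0.18667539,  0.84464048, -0.50173175]]), 't': array([-0.57549501,  0.16192941,  1.2584724 ])}
top {'vertical_fov': 56.33662691826907, 'cx': 318.5961655075101, 'cy': 198.62428037205223, 'R': array([[-1.85368499e-02, -9.99827327e-01, -1.30414864e-03],
       [-9.97485938e-01,  1.85826399e-02, -6.83848612e-02],
       [ 6.83972875e-02,  3.32300195e-05, -9.97658163e-01]]), 't': array([-0.05399891,  0.55918763,  1.24879071])}
```

View pics/top0.png

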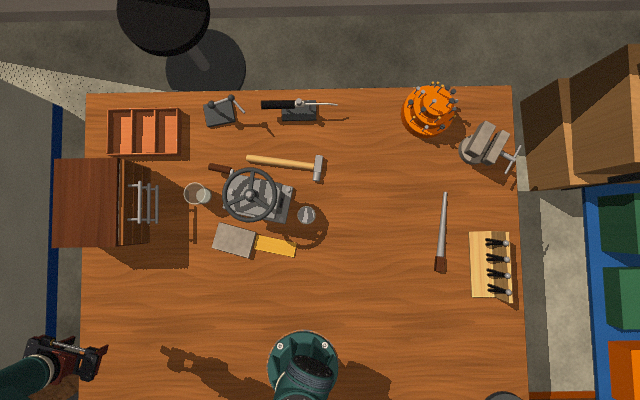

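View pics/side0.png

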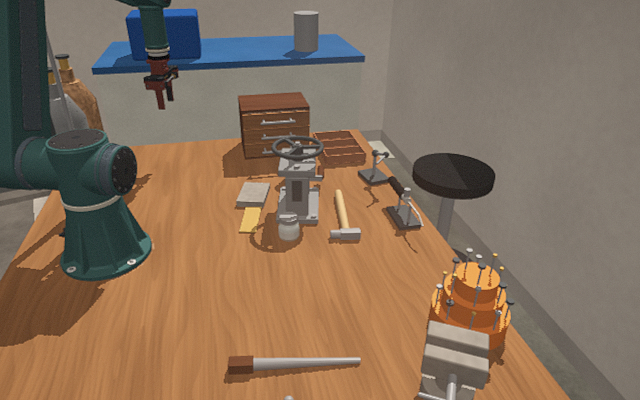

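The top view shows the wheel at about (250,194) px, with the jar to its right, the beaker to its left and the block and plate below it. The side view shows the wheel at about (298,147). I'll measure the hub and spokes next.

```bash
cat > h.py <<'E'
import numpy as np,cv2
from cell import arm
def ray(m,uv,z):
    f=200/np.tan(np.radians(m["vertical_fov"]/2))
    uv=np.atleast_2d(uv).astype(float)
    d=np.c_[(uv[:,0]-m["cx"])/f,(uv[:,1]-m["cy"])/f,np.ones(len(uv))]@m["R"]
    c=-m["R"].T@m["t"]
    return c+d*((z-c[2])/d[:,2])[:,None]
def proj(m,X):
    f=200/np.tan(np.radians(m["vertical_fov"]/2))
    p=np.atleast_2d(X)@m["R"].T+m["t"]
    return np.c_[f*p[:,0]/p[:,2]+m["cx"],f*p[:,1]/p[:,2]+m["cy"]]
E
python3 - <<'E'
from h import *
im=cv2.imread("pics/top0.png");m=arm.camera_model("top")
g=im.max(2)
mask=(g<95)&(im.max(2).astype(int)-im.min(2)<30)
mask[:160]=0;mask[228:]=0;mask[:,:215]=0;mask[:,285:]=0
ys,xs=np.nonzero(mask);P=ray(m,np.c_[xs,ys],.212)[:,:2]
c=ray(m,[250,194],.212)[0,:2]
for i in range(20):   # rim ring fit: pixels on mean radius 73 mm
    d=P-c;r=np.hypot(*d.T);k=abs(r-.073)<.010
    A=np.c_[2*P[k],np.ones(k.sum())];s=np.linalg.lstsq(A,(P[k]**2).sum(1),rcond=None)[0];c=s[:2]
print("hub",c,"radius",np.sqrt(s[2]+c@c),k.sum())
# sample brightness around circle at radii 30..58mm
a=np.radians(np.arange(0,360,5));tot=0
for r in np.arange(.03,.058,.004):
    X=np.c_[c[0]+r*np.cos(a),c[1]+r*np.sin(a),0*a+.212]
    uv=proj(m,X).astype(np.float32);tot=tot+cv2.remap(g,uv[:,:1],uv[:,1:],1).ravel().astype(float)
print([(int(np.degrees(x)),int(t/7)) for x,t in zip(a,tot)])
# side check
ms=arm.camera_model("side");print("side hub px",proj(ms,[c[0],c[1],.212]))
t=np.radians(np.arange(0,360,10));cc=cv2.imread("pics/side0.png")
big=cv2.resize(im[155:235,205:285],None,fx=6,fy=6,interpolation=cv2.INTER_CUBIC)
b2=cv2.resize(cc[120:200,258:338],None,fx=6,fy=6,interpolation=cv2.INTER_CUBIC)[:480]
for r in(.066,.08):
  X=np.c_[c[0]+r*np.cos(t),c[1]+r*np.sin(t),0*t+.212]
  for u,v in proj(m,X):cv2.circle(big,(int((u-205+.5)*6),int((v-155+.5)*6)),2,(0,0,255),-1)
  for u,v in proj(ms,X):cv2.circle(b2,(int((u-258+.5)*6),int((v-120+.5)*6)),2,(0,0,255),-1)
cv2.imwrite("pics/c1.png",cv2.resize(np.hstack([big,b2]),(800,400)))
E
```

```text
hub [0.56096446 0.13446719] radius 0.0728046724466756 753
[(0, 111), (5, 118), (10, 131), (14, 129), (20, 126), (25, 128), (29, 131), (35, 138), (40, 133), (45, 133), (50, 138), (55, 137), (59, 135), (65, 139), (70, 133), (75, 127), (80, 123), (85, 122), (90, 109), (95, 126), (100, 125), (105, 109), (110, 95), (115, 88), (119, 90), (125, 115), (130, 127), (135, 126), (140, 133), (145, 125), (150, 121), (155, 114), (160, 115), (165, 121), (170, 123), (175, 128), (180, 136), (185, 139), (190, 139), (195, 149), (200, 149), (205, 144), (210, 150), (215, 135), (220, 123), (225, 100), (230, 91), (235, 91), (239, 84), (245, 108), (250, 117), (255, 122), (260, 140), (265, 142), (270, 133), (275, 134), (280, 135), (285, 134), (290, 125), (295, 118), (300, 118), (305, 107), (310, 120), (315, 129), (320, 146), (325, 172), (330, 162), (335, 161), (340, 144), (345, 91), (350, 87), (355, 97)]
side hub px [[296.19448443 145.85264387]]
```

View pics/c1.png

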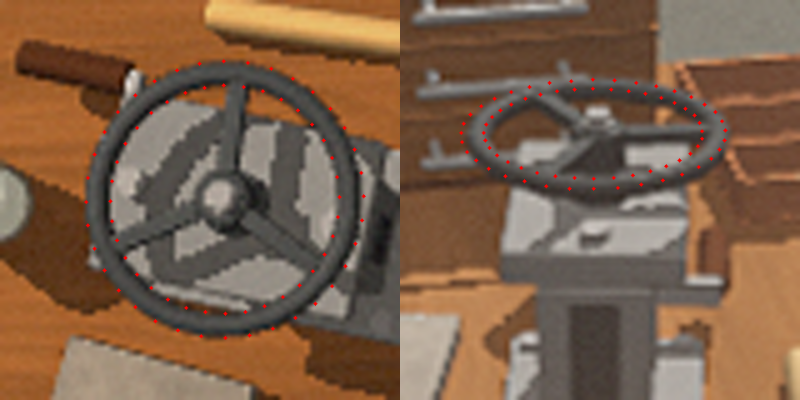

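The two views agree: the hub is at about (0.561, 0.134), with spokes at about 353°, 113° and 233°. The plan is to lower the shut fingers into the window around 173° and push the 113° spoke clockwise. The tool orientation stays fixed while the TCP follows a 43 mm circle.

>>> {"fn": "move_arm", "kwargs": {"targets": [-0.4,-0.28,-0.15,0,0,0,0,-0.4,-0.28,-0.15,0,0,0,0,-0.4,-0.28,-0.15,0,0,0,0,-0.4,-0.28,-0.15,0,0,0,0,-0.4,-0.28,-0.15,0,0,0,0], "force": 20}}

```text
clock: 0.52
ee_pos: [0.2803, 0.4288, 0.2829]
tool_rot: [[-0.967, 0.256, -0.0], [0.256, 0.967, -0.001], [-0.0, -0.001, -1.0]]
force: [0.3, -0.2, -1.1]
finger_gap: 0.661
grip_force: 0.0
```

>>> {"fn": "move_arm", "kwargs": {"targets": [-0.4,-0.28,0,0,0,0,0,-0.4,-0.28,0,0,0,0,0,-0.4,-0.28,0,0,0,0,0,-0.4,-0.28,0,0,0,0,0,-0.4,-0.28,0,0,0,0,0]}}

```text
clock: 0.93
ee_pos: [0.4071, 0.2787, 0.2825]
tool_rot: [[-0.966, 0.257, 0.0], [0.257, 0.966, -0.001], [-0.001, -0.001, -1.0]]
force: [0.1, -0.5, -0.1]
finger_gap: 0.278
grip_force: 0.0
```

>>> {"fn": "move_arm", "kwargs": {"targets": [-0.36,-0.27,0,0,0,0,0,-0.36,-0.27,0,0,0,0,0,-0.36,-0.27,0,0,0,0,0,-0.36,-0.27,0,0,0,0,0,-0.36,-0.27,0,0,0,0,0]}}

```text
clock: 1.35
ee_pos: [0.5202, 0.136, 0.2824]
tool_rot: [[-0.966, 0.259, 0.001], [0.259, 0.966, -0.002], [-0.002, -0.002, -1.0]]
force: [0.3, 0.1, 0.6]
finger_gap: 0.006
grip_force: 0.0
```

>>> {"fn": "move_arm", "kwargs": {"targets": [0,0,0,0,0,-0.33,0,0,0,0,0,0,-0.33,0,0,0,0,0,0,-0.33,0,0,0,0,0,0,-0.33,0]}}

```text
clock: 1.68
ee_pos: [0.5167, 0.1405, 0.2823]
tool_rot: [[-1.0, 0.002, -0.001], [0.002, 1.0, -0.0], [0.001, -0.0, -1.0]]
force: [-0.1, 0.5, 0.4]
finger_gap: 0.007
grip_force: 0.0
```

```bash
python3 - <<'E'
from h import *
s=arm.state();print(s["clock"],s["ee_pos"],s["tool_rot"].round(4),s["force"],s["finger_gap"])
m=arm.camera_model("wrist");print(m)
w=arm.grab_frame("wrist");t=arm.grab_frame("top")
cv2.imwrite("pics/w1.png",w);cv2.imwrite("pics/t1.png",t)
cv2.imwrite("pics/w1v.png",w)
E
```

```text
1.6833 [0.51667399 0.14053706 0.28232709] [[-1.0e+00  2.5e-03 -9.0e-04]
 [ 2.5e-03  1.0e+00 -0.0e+00]
 [ 9.0e-04 -0.0e+00 -1.0e+00]] [-0.08730881  0.4879621   0.36424109] 0.0074764998085899825
{'vertical_fov': 65.70646984690485, 'cx': 319.89323736410324, 'cy': 199.2393263781055, 'R': array([[ 2.81896312e-03,  9.99995903e-01, -4.97454812e-04],
       [ 9.63257705e-01, -2.58179885e-03,  2.68566432e-01],
       [ 2.68564047e-01, -1.23625605e-03, -9.63261036e-01]]), 't': array([-0.14144585, -0.54590447,  0.30952429])}
```

View pics/w1v.png

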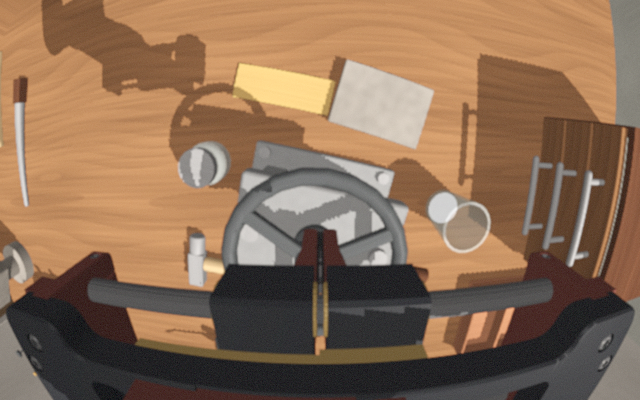

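The wrist view shows the shut fingers at (318,240), over the near window, between the left spoke (~233°) and the right spoke (~113°). That matches the plan. I'll lower the fingers 90 mm and check the hub against this wrist picture.

>>> {"fn": "move_arm", "kwargs": {"targets": [0,0,0.1,0,0,0,0,0,0,0.16,0,0,0,0,0,0,0.2,0,0,0,0,0,0,0.225,0,0,0,0,0,0,0.225,0,0,0,0]}}

```text
clock: 2.2
ee_pos: [0.5154, 0.1405, 0.1907]
tool_rot: [[-1.0, 0.001, -0.004], [0.001, 1.0, -0.001], [0.004, -0.001, -1.0]]
force: [-0.2, 0.4, 0.8]
finger_gap: 0.004
grip_force: 0.0
```

```bash
python3 - <<'E'
from h import *
im=cv2.imread("pics/w1.png")
# calibration printed at the time of the picture
m=dict(cx=319.89323736,cy=199.23932638,R=np.array([[2.81896312e-03,9.99995903e-01,-4.97454812e-04],[9.63257705e-01,-2.58179885e-03,2.68566432e-01],[2.68564047e-01,-1.23625605e-03,-9.63261036e-01]]),t=np.array([-0.14144585,-0.54590447,0.30952429]))
f=200/np.tan(np.radians(65.70646984690485/2))
def fray(uv,z):
    d=uv-[m["cx"],m["cy"]];r=np.hypot(*d.T);th=r/f
    d3=np.c_[d/r[:,None]*np.sin(th)[:,None],np.cos(th)]@m["R"];c=-m["R"].T@m["t"]
    return (c+d3*((z-c[2])/d3[:,2])[:,None])[:,:2]
g=im.max(2);mask=(g<105)&(im.max(2).astype(int)-im.min(2)<25)
mask[262:]=0;mask[:,:215]=0;mask[:,415:]=0
ys,xs=np.nonzero(mask);P=fray(np.c_[xs,ys].astype(float),.212)
c=np.array([.561,.1345])
for i in range(30):
    r=np.hypot(*(P-c).T);k=abs(r-.073)<.010
    A=np.c_[2*P[k],np.ones(k.sum())];s=np.linalg.lstsq(A,(P[k]**2).sum(1),rcond=None)[0];c=s[:2]
print(c,np.sqrt(s[2]+c@c),k.sum())
E
```

```text
[0.55319854 0.13226987] 0.07060577511312237 1412
```

The wrist and top views agree within a few mm, so I'll use the hub at (0.560, 0.134). The fingers are in the window. Next is a table of step shifts.

```bash
python3 - <<'E'
import numpy as np
def P(p): p=np.radians(p);return np.round(np.array([-np.cos(p),np.sin(p)])*.043/.4,3)
print("single 5deg steps")
for p in range(150,-90,-5): print(p-5,(P(p-5)-P(p)).round(3).tolist(),end="; ")
E
```

```text
single 5deg steps
145 [-0.005, 0.008]; 140 [-0.006, 0.007]; 135 [-0.006, 0.007]; 130 [-0.007, 0.006]; 125 [-0.007, 0.006]; 120 [-0.008, 0.005]; 115 [-0.009, 0.004]; 110 [-0.008, 0.004]; 105 [-0.009, 0.003]; 100 [-0.009, 0.002]; 95 [-0.01, 0.001]; 90 [-0.009, 0.0]; 85 [-0.009, 0.0]; 80 [-0.01, -0.001]; 75 [-0.009, -0.002]; 70 [-0.009, -0.003]; 65 [-0.008, -0.004]; 60 [-0.009, -0.004]; 55 [-0.008, -0.005]; 50 [-0.007, -0.006]; 45 [-0.007, -0.006]; 40 [-0.006, -0.007]; 35 [-0.006, -0.007]; 30 [-0.005, -0.008]; 25 [-0.004, -0.009]; 20 [-0.004, -0.008]; 15 [-0.003, -0.009]; 10 [-0.002, -0.009]; 5 [-0.001, -0.01]; 0 [0.0, -0.009]; -5 [0.0, -0.009]; -10 [0.001, -0.01]; -15 [0.002, -0.009]; -20 [0.003, -0.009]; -25 [0.004, -0.008]; -30 [0.004, -0.009]; -35 [0.005, -0.008]; -40 [0.006, -0.007]; -45 [0.006, -0.007]; -50 [0.007, -0.006]; -55 [0.007, -0.006]; -60 [0.008, -0.005]; -65 [0.009, -0.004]; -70 [0.008, -0.004]; -75 [0.009, -0.003]; -80 [0.009, -0.002]; -85 [0.01, -0.001]; -90 [0.009, 0.0];
```

>>> {"fn": "move_arm", "kwargs": {"targets": [-0.009,0.018,0,0,0,0,0,-0.018,0.037,0,0,0,0,0,-0.018,0.037,0,0,0,0,0]}}

```text
clock: 2.45
ee_pos: [0.5265, 0.1569, 0.1942]
tool_rot: [[-1.0, -0.001, 0.004], [-0.001, 1.0, 0.001], [-0.004, 0.001, -1.0]]
force: [0.3, -0.1, -0.1]
finger_gap: 0.005
grip_force: 0.0
```

>>> {"fn": "move_arm", "kwargs": {"targets": [-0.005,0.008,0,0,0,0,0]}}

```text
clock: 2.53
ee_pos: [0.5272, 0.1589, 0.1938]
tool_rot: [[-1.0, -0.001, 0.002], [-0.001, 1.0, 0.0], [-0.002, 0.0, -1.0]]
force: [-0.2, -0.3, 0.3]
finger_gap: 0.01
grip_force: 0.0
```

>>> {"fn": "move_arm", "kwargs": {"targets": [-0.006,0.007,0,0,0,0,0]}}

```text
clock: 2.62
ee_pos: [0.5293, 0.1617, 0.1935]
tool_rot: [[-1.0, -0.001, 0.001], [-0.001, 1.0, 0.0], [-0.001, 0.0, -1.0]]
force: [-0.5, -0.4, -0.8]
finger_gap: 0.006
grip_force: 0.0
```

>>> {"fn": "move_arm", "kwargs": {"targets": [-0.006,0.007,0,0,0,0,0]}}

```text
clock: 2.7
ee_pos: [0.5313, 0.164, 0.1931]
tool_rot: [[-1.0, -0.001, 0.0], [-0.001, 1.0, -0.001], [-0.0, -0.001, -1.0]]
force: [-0.4, -0.5, 0.1]
finger_gap: 0.003
grip_force: 0.4
```

>>> {"fn": "move_arm", "kwargs": {"targets": [-0.007,0.006,0,0,0,0,0]}}

```text
clock: 2.78
ee_pos: [0.5339, 0.1664, 0.1928]
tool_rot: [[-1.0, -0.0, -0.0], [-0.0, 1.0, -0.0], [0.0, -0.0, -1.0]]
force: [-0.1, -0.2, 0.4]
finger_gap: 0.007
grip_force: 0.5
```

>>> {"fn": "move_arm", "kwargs": {"targets": [-0.007,0.006,0,0,0,0,0]}}

```text
clock: 2.87
ee_pos: [0.5368, 0.1688, 0.1927]
tool_rot: [[-1.0, -0.0, -0.0], [-0.0, 1.0, -0.0], [0.0, -0.0, -1.0]]
force: [-0.4, -1.1, 0.5]
finger_gap: 0.002
grip_force: 0.4
```

>>> {"fn": "move_arm", "kwargs": {"targets": [-0.008,0.005,0,0,0,0,0]}}

```text
clock: 2.95
ee_pos: [0.54, 0.1708, 0.1926]
tool_rot: [[-1.0, -0.0, -0.0], [-0.0, 1.0, -0.0], [0.0, -0.0, -1.0]]
force: [-0.9, -0.2, 0.1]
finger_gap: 0.007
grip_force: 0.4
```

>>> {"fn": "move_arm", "kwargs": {"targets": [-0.009,0.004,0,0,0,0,0]}}

```text
clock: 3.03
ee_pos: [0.5436, 0.1725, 0.1925]
tool_rot: [[-1.0, -0.0, -0.001], [-0.0, 1.0, -0.0], [0.001, -0.0, -1.0]]
force: [-1.1, -1.1, -1.0]
finger_gap: 0.006
grip_force: 0.4
```

>>> {"fn": "move_arm", "kwargs": {"targets": [-0.008,0.004,0,0,0,0,0]}}

```text
clock: 3.12
ee_pos: [0.5468, 0.1739, 0.1925]
tool_rot: [[-1.0, -0.0, -0.001], [-0.0, 1.0, -0.0], [0.001, -0.0, -1.0]]
force: [-2.3, -1.8, 0.0]
finger_gap: 0.005
grip_force: 0.7
```

>>> {"fn": "move_arm", "kwargs": {"targets": [-0.009,0.003,0,0,0,0,0]}}

```text
clock: 3.2
ee_pos: [0.5502, 0.1752, 0.1924]
tool_rot: [[-1.0, -0.0, -0.001], [-0.0, 1.0, -0.0], [0.001, -0.0, -1.0]]
force: [-1.7, -0.9, 0.1]
finger_gap: 0.004
grip_force: 0.7
```

>>> {"fn": "move_arm", "kwargs": {"targets": [-0.009,0.002,0,0,0,0,0]}}

```text
clock: 3.28
ee_pos: [0.554, 0.1761, 0.1925]
tool_rot: [[-1.0, -0.0, -0.001], [-0.0, 1.0, -0.0], [0.001, -0.0, -1.0]]
force: [-1.0, -0.7, -0.0]
finger_gap: 0.006
grip_force: 0.6
```

>>> {"fn": "move_arm", "kwargs": {"targets": [-0.01,0.001,0,0,0,0,0]}}

```text
clock: 3.37
ee_pos: [0.558, 0.1764, 0.1925]
tool_rot: [[-1.0, -0.0, -0.001], [-0.0, 1.0, -0.0], [0.001, -0.0, -1.0]]
force: [-1.2, -0.2, -0.2]
finger_gap: 0.006
grip_force: 0.6
```

>>> {"fn": "move_arm", "kwargs": {"targets": [-0.009,0.0,0,0,0,0,0]}}

```text
clock: 3.45
ee_pos: [0.5619, 0.1765, 0.1926]
tool_rot: [[-1.0, -0.0, -0.0], [-0.0, 1.0, 0.0], [0.0, 0.0, -1.0]]
force: [-1.4, -0.0, -0.2]
finger_gap: 0.007
grip_force: 0.5
```

>>> {"fn": "move_arm", "kwargs": {"targets": [-0.009,0.0,0,0,0,0,0]}}

```text
clock: 3.53
ee_pos: [0.5656, 0.1764, 0.1926]
tool_rot: [[-1.0, -0.0, 0.0], [-0.0, 1.0, 0.0], [-0.0, 0.0, -1.0]]
force: [-0.5, -0.8, -0.3]
finger_gap: 0.006
grip_force: 0.5
```

>>> {"fn": "move_arm", "kwargs": {"targets": [-0.01,-0.001,0,0,0,0,0]}}

```text
clock: 3.62
ee_pos: [0.5694, 0.176, 0.1926]
tool_rot: [[-1.0, -0.0, -0.0], [-0.0, 1.0, 0.0], [0.0, 0.0, -1.0]]
force: [-0.6, 0.3, -0.1]
finger_gap: 0.004
grip_force: 0.5
```

>>> {"fn": "move_arm", "kwargs": {"targets": [-0.009,-0.002,0,0,0,0,0]}}

```text
clock: 3.7
ee_pos: [0.5732, 0.1752, 0.1927]
tool_rot: [[-1.0, -0.0, 0.0], [-0.0, 1.0, 0.0], [-0.0, 0.0, -1.0]]
force: [-1.3, 0.3, -0.8]
finger_gap: 0.005
grip_force: 0.5
```

>>> {"fn": "move_arm", "kwargs": {"targets": [-0.009,-0.003,0,0,0,0,0]}}

```text
clock: 3.78
ee_pos: [0.5768, 0.174, 0.1927]
tool_rot: [[-1.0, -0.0, 0.0], [-0.0, 1.0, 0.0], [-0.0, 0.0, -1.0]]
force: [-1.8, 0.7, 0.5]
finger_gap: 0.005
grip_force: 0.5
```

>>> {"fn": "move_arm", "kwargs": {"targets": [-0.008,-0.004,0,0,0,0,0]}}

```text
clock: 3.87
ee_pos: [0.58, 0.1723, 0.1927]
tool_rot: [[-1.0, -0.0, 0.0], [-0.0, 1.0, 0.0], [-0.0, 0.0, -1.0]]
force: [-1.1, 0.7, 0.4]
finger_gap: 0.002
grip_force: 0.5
```

>>> {"fn": "move_arm", "kwargs": {"targets": [-0.009,-0.004,0,0,0,0,0]}}

```text
clock: 3.95
ee_pos: [0.5835, 0.1706, 0.1927]
tool_rot: [[-1.0, -0.0, 0.0], [-0.0, 1.0, 0.0], [-0.0, 0.0, -1.0]]
force: [-2.2, 0.0, 0.3]
finger_gap: 0.002
grip_force: 0.4
```

>>> {"fn": "move_arm", "kwargs": {"targets": [-0.008,-0.005,0,0,0,0,0]}}

```text
clock: 4.03
ee_pos: [0.5868, 0.1686, 0.1927]
tool_rot: [[-1.0, -0.0, 0.0], [-0.0, 1.0, 0.0], [-0.0, 0.0, -1.0]]
force: [-1.1, -0.8, 0.9]
finger_gap: 0.008
grip_force: 0.4
```

>>> {"fn": "move_arm", "kwargs": {"targets": [-0.007,-0.006,0,0,0,0,0]}}

```text
clock: 4.12
ee_pos: [0.5896, 0.1662, 0.1927]
tool_rot: [[-1.0, -0.0, 0.0], [-0.0, 1.0, 0.0], [-0.0, 0.0, -1.0]]
force: [-1.0, 0.5, 0.1]
finger_gap: 0.005
grip_force: 0.4
```

>>> {"fn": "move_arm", "kwargs": {"targets": [-0.007,-0.006,0,0,0,0,0]}}

```text
clock: 4.2
ee_pos: [0.5923, 0.1637, 0.1927]
tool_rot: [[-1.0, -0.0, 0.0], [-0.0, 1.0, -0.0], [-0.0, -0.0, -1.0]]
force: [-1.1, 0.1, 0.6]
finger_gap: 0.007
grip_force: 0.4
```

>>> {"fn": "move_arm", "kwargs": {"targets": [-0.006,-0.007,0,0,0,0,0]}}

```text
clock: 4.28
ee_pos: [0.5947, 0.1609, 0.1927]
tool_rot: [[-1.0, -0.0, 0.0], [-0.0, 1.0, 0.0], [-0.0, 0.0, -1.0]]
force: [-0.9, 0.6, 0.5]
finger_gap: 0.009
grip_force: 0.4
```

At 40° the force is still only about 1 N, so the wheel is still running through its play. I'll carry on to −20°.

>>> {"fn": "move_arm", "kwargs": {"targets": [-0.006,-0.007,0,0,0,0,0]}}

```text
clock: 4.37
ee_pos: [0.597, 0.158, 0.1927]
tool_rot: [[-1.0, -0.0, 0.0], [-0.0, 1.0, -0.0], [-0.0, -0.0, -1.0]]
force: [-1.2, 0.4, 0.5]
finger_gap: 0.009
grip_force: 0.4
```

>>> {"fn": "move_arm", "kwargs": {"targets": [-0.005,-0.008,0,0,0,0,0]}}

```text
clock: 4.45
ee_pos: [0.5991, 0.1549, 0.1927]
tool_rot: [[-1.0, -0.0, 0.0], [-0.0, 1.0, 0.0], [-0.0, 0.0, -1.0]]
force: [-1.2, 1.2, 0.1]
finger_gap: 0.008
grip_force: 0.4
```

>>> {"fn": "move_arm", "kwargs": {"targets": [-0.004,-0.009,0,0,0,0,0]}}

```text
clock: 4.53
ee_pos: [0.6001, 0.1521, 0.1926]
tool_rot: [[-1.0, -0.0, -0.001], [-0.0, 1.0, 0.002], [0.001, 0.002, -1.0]]
force: [-3.9, 7.8, 3.7]
finger_gap: 0.002
grip_force: 4.0
```

>>> {"fn": "move_arm", "kwargs": {"targets": [-0.004,-0.008,0,0,0,0,0]}}

```text
clock: 4.62
ee_pos: [0.6005, 0.15, 0.1926]
tool_rot: [[-1.0, 0.0, -0.003], [0.0, 1.0, 0.004], [0.003, 0.004, -1.0]]
force: [-5.9, 11.9, 3.5]
finger_gap: 0.004
grip_force: 5.9
```

>>> {"fn": "move_arm", "kwargs": {"targets": [-0.003,-0.009,0,0,0,0,0]}}

```text
clock: 4.7
ee_pos: [0.6009, 0.1478, 0.1926]
tool_rot: [[-1.0, 0.0, -0.004], [0.0, 1.0, 0.006], [0.004, 0.006, -1.0]]
force: [-8.3, 14.6, 5.6]
finger_gap: 0.0
grip_force: 6.8
```

>>> {"fn": "move_arm", "kwargs": {"targets": [-0.002,-0.009,0,0,0,0,0]}}

```text
clock: 4.78
ee_pos: [0.6014, 0.1448, 0.1925]
tool_rot: [[-1.0, 0.0, -0.005], [0.0, 1.0, 0.007], [0.005, 0.007, -1.0]]
force: [-7.5, 14.8, 2.3]
finger_gap: 0.006
grip_force: 6.5
```

>>> {"fn": "move_arm", "kwargs": {"targets": [-0.001,-0.01,0,0,0,0,0]}}

```text
clock: 4.87
ee_pos: [0.602, 0.1412, 0.1924]
tool_rot: [[-1.0, 0.0, -0.004], [0.0, 1.0, 0.007], [0.004, 0.007, -1.0]]
force: [-5.4, 15.1, 1.1]
finger_gap: 0.007
grip_force: 6.3
```

>>> {"fn": "move_arm", "kwargs": {"targets": [0.0,-0.009,0,0,0,0,0]}}

```text
clock: 4.95
ee_pos: [0.6026, 0.1375, 0.1924]
tool_rot: [[-1.0, -0.0, -0.003], [-0.0, 1.0, 0.007], [0.003, 0.007, -1.0]]
force: [-3.1, 13.8, -1.5]
finger_gap: 0.005
grip_force: 6.0
```

>>> {"fn": "move_arm", "kwargs": {"targets": [0.0,-0.009,0,0,0,0,0]}}

```text
clock: 5.03
ee_pos: [0.6031, 0.1339, 0.1923]
tool_rot: [[-1.0, -0.0, -0.002], [-0.0, 1.0, 0.007], [0.002, 0.007, -1.0]]
force: [-0.5, 14.2, -2.2]
finger_gap: 0.006
grip_force: 5.8
```

>>> {"fn": "move_arm", "kwargs": {"targets": [0.001,-0.01,0,0,0,0,0]}}

```text
clock: 5.12
ee_pos: [0.6032, 0.1299, 0.1924]
tool_rot: [[-1.0, -0.0, -0.001], [-0.0, 1.0, 0.007], [0.001, 0.007, -1.0]]
force: [-1.2, 14.1, -2.1]
finger_gap: 0.007
grip_force: 5.7
```

>>> {"fn": "move_arm", "kwargs": {"targets": [0.002,-0.009,0,0,0,0,0]}}

```text
clock: 5.2
ee_pos: [0.6031, 0.126, 0.1925]
tool_rot: [[-1.0, -0.0, 0.0], [-0.0, 1.0, 0.007], [-0.0, 0.007, -1.0]]
force: [1.0, 14.7, -2.2]
finger_gap: 0.007
grip_force: 5.2
```

>>> {"fn": "move_arm", "kwargs": {"targets": [0.003,-0.009,0,0,0,0,0]}}

```text
clock: 5.28
ee_pos: [0.6025, 0.1222, 0.1926]
tool_rot: [[-1.0, -0.0, 0.001], [-0.0, 1.0, 0.006], [-0.001, 0.006, -1.0]]
force: [2.1, 12.8, -2.1]
finger_gap: 0.003
grip_force: 5.1
```

The wheel bit at about t=4.55 s: the force jumped from 1 N to about 14 N, with the finger at about 22°. The target under load is therefore a measured finger angle of 22 − 540 = −518°. I'll compute 8°/row arcs for the long stretch.

```bash
python3 - <<'E'
import numpy as np
from h import *
cv2.imwrite("pics/t2.png",arm.grab_frame("top"));s=arm.state();print(s["ee_pos"],s["force"])
def P(p): p=np.radians(p);return np.round(np.array([-np.cos(p),np.sin(p)])*.043/.4,3)
for p in range(-20,-380,-40):
    print(p-40,[v for k in range(1,6) for v in (P(p-8*k)-P(p)).round(3).tolist()+[0,0,0,0,0]])
E
```

```text
[0.6024751  0.12101578 0.1927335 ] [ 1.83169552  8.86063595 -2.15858658]
-60 [0.006, -0.013, 0, 0, 0, 0, 0, 0.014, -0.026, 0, 0, 0, 0, 0, 0.024, -0.038, 0, 0, 0, 0, 0, 0.035, -0.048, 0, 0, 0, 0, 0, 0.047, -0.056, 0, 0, 0, 0, 0]
-100 [0.014, -0.007, 0, 0, 0, 0, 0, 0.028, -0.011, 0, 0, 0, 0, 0, 0.043, -0.014, 0, 0, 0, 0, 0, 0.058, -0.014, 0, 0, 0, 0, 0, 0.073, -0.013, 0, 0, 0, 0, 0]
-140 [0.014, 0.004, 0, 0, 0, 0, 0, 0.028, 0.009, 0, 0, 0, 0, 0, 0.041, 0.017, 0, 0, 0, 0, 0, 0.053, 0.026, 0, 0, 0, 0, 0, 0.063, 0.037, 0, 0, 0, 0, 0]
-180 [0.009, 0.012, 0, 0, 0, 0, 0, 0.016, 0.025, 0, 0, 0, 0, 0, 0.021, 0.039, 0, 0, 0, 0, 0, 0.024, 0.054, 0, 0, 0, 0, 0, 0.025, 0.069, 0, 0, 0, 0, 0]
-220 [-0.001, 0.015, 0, 0, 0, 0, 0, -0.004, 0.03, 0, 0, 0, 0, 0, -0.009, 0.044, 0, 0, 0, 0, 0, -0.016, 0.057, 0, 0, 0, 0, 0, -0.025, 0.069, 0, 0, 0, 0, 0]
-260 [-0.01, 0.011, 0, 0, 0, 0, 0, -0.022, 0.02, 0, 0, 0, 0, 0, -0.035, 0.028, 0, 0, 0, 0, 0, -0.049, 0.033, 0, 0, 0, 0, 0, -0.063, 0.037, 0, 0, 0, 0, 0]
-300 [-0.015, 0.001, 0, 0, 0, 0, 0, -0.03, 0.001, 0, 0, 0, 0, 0, -0.045, -0.002, 0, 0, 0, 0, 0, -0.059, -0.006, 0, 0, 0, 0, 0, -0.073, -0.013, 0, 0, 0, 0, 0]
-340 [-0.012, -0.008, 0, 0, 0, 0, 0, -0.023, -0.018, 0, 0, 0, 0, 0, -0.033, -0.03, 0, 0, 0, 0, 0, -0.041, -0.043, 0, 0, 0, 0, 0, -0.047, -0.056, 0, 0, 0, 0, 0]
-380 [-0.004, -0.015, 0, 0, 0, 0, 0, -0.006, -0.03, 0, 0, 0, 0, 0, -0.006, -0.044, 0, 0, 0, 0, 0, -0.004, -0.059, 0, 0, 0, 0, 0, 0.0, -0.074, 0, 0, 0, 0, 0]
```

>>> {"fn": "move_arm", "kwargs": {"targets": [0.006,-0.013,0,0,0,0,0,0.014,-0.026,0,0,0,0,0,0.024,-0.038,0,0,0,0,0,0.035,-0.048,0,0,0,0,0,0.047,-0.056,0,0,0,0,0]}}

```text
clock: 5.75
ee_pos: [0.5866, 0.098, 0.1937]
tool_rot: [[-1.0, -0.0, 0.007], [-0.0, 1.0, 0.004], [-0.007, 0.004, -1.0]]
force: [6.7, 8.3, -1.5]
finger_gap: 0.005
grip_force: 4.0
```

>>> {"fn": "move_arm", "kwargs": {"targets": [0.014,-0.007,0,0,0,0,0,0.028,-0.011,0,0,0,0,0,0.043,-0.014,0,0,0,0,0,0.058,-0.014,0,0,0,0,0,0.073,-0.013,0,0,0,0,0]}}

```text
clock: 6.17
ee_pos: [0.5607, 0.0915, 0.1947]
tool_rot: [[-1.0, 0.0, 0.014], [0.0, 1.0, 0.001], [-0.014, 0.001, -1.0]]
force: [12.6, 2.8, -2.4]
finger_gap: 0.004
grip_force: 5.1
```

>>> {"fn": "move_arm", "kwargs": {"targets": [0.014,0.004,0,0,0,0,0,0.028,0.009,0,0,0,0,0,0.041,0.017,0,0,0,0,0,0.053,0.026,0,0,0,0,0,0.063,0.037,0,0,0,0,0]}}

```text
clock: 6.58
ee_pos: [0.535, 0.1044, 0.195]
tool_rot: [[-1.0, -0.0, 0.013], [-0.0, 1.0, -0.002], [-0.013, -0.002, -1.0]]
force: [9.9, -6.4, 0.5]
finger_gap: 0.005
grip_force: 4.3
```

>>> {"fn": "move_arm", "kwargs": {"targets": [0.009,0.012,0,0,0,0,0,0.016,0.025,0,0,0,0,0,0.021,0.039,0,0,0,0,0,0.024,0.054,0,0,0,0,0,0.025,0.069,0,0,0,0,0]}}

```text
clock: 7.0
ee_pos: [0.5234, 0.1294, 0.1945]
tool_rot: [[-1.0, -0.001, 0.009], [-0.001, 1.0, -0.007], [-0.009, -0.007, -1.0]]
force: [5.5, -16.6, 1.3]
finger_gap: 0.008
grip_force: 6.6
```

>>> {"fn": "move_arm", "kwargs": {"targets": [0.004,0.015,0,0,0,0,0,0.001,0.03,0,0,0,0,0,-0.004,0.044,0,0,0,0,0,-0.011,0.057,0,0,0,0,0,-0.02,0.069,0,0,0,0,0]}}

```text
clock: 7.42
ee_pos: [0.5255, 0.1575, 0.1924]
tool_rot: [[-1.0, -0.001, -0.003], [-0.001, 1.0, -0.007], [0.003, -0.007, -1.0]]
force: [-4.3, -11.3, 1.0]
finger_gap: 0.004
grip_force: 4.8
```

>>> {"fn": "move_arm", "kwargs": {"targets": [-0.01,0.011,0,0,0,0,0,-0.022,0.02,0,0,0,0,0,-0.035,0.028,0,0,0,0,0,-0.049,0.033,0,0,0,0,0,-0.063,0.037,0,0,0,0,0]}}

```text
clock: 7.83
ee_pos: [0.5474, 0.1732, 0.1915]
tool_rot: [[-1.0, -0.001, -0.01], [-0.0, 1.0, -0.005], [0.01, -0.005, -1.0]]
force: [-14.2, -7.6, 5.4]
finger_gap: 0.003
grip_force: 6.4
```

>>> {"fn": "move_arm", "kwargs": {"targets": [-0.015,0.001,0,0,0,0,0,-0.03,0.001,0,0,0,0,0,-0.045,-0.002,0,0,0,0,0,-0.059,-0.006,0,0,0,0,0,-0.073,-0.013,0,0,0,0,0]}}

```text
clock: 8.25
ee_pos: [0.5745, 0.1705, 0.1906]
tool_rot: [[-1.0, -0.0, -0.014], [-0.0, 1.0, -0.001], [0.014, -0.001, -1.0]]
force: [-13.5, 1.7, 1.3]
finger_gap: 0.004
grip_force: 5.5
```

>>> {"fn": "move_arm", "kwargs": {"targets": [-0.012,-0.008,0,0,0,0,0,-0.023,-0.018,0,0,0,0,0,-0.033,-0.03,0,0,0,0,0,-0.041,-0.043,0,0,0,0,0,-0.047,-0.056,0,0,0,0,0]}}

```text
clock: 8.67
ee_pos: [0.5964, 0.1502, 0.1913]
tool_rot: [[-1.0, -0.0, -0.007], [-0.0, 1.0, 0.004], [0.007, 0.004, -1.0]]
force: [-9.1, 13.2, -0.9]
finger_gap: 0.007
grip_force: 6.7
```

```bash
python3 - <<'E'
from h import *
cv2.imwrite("pics/t3.png",arm.grab_frame("top"));s=arm.state();print(s["ee_pos"],s["force"])
a=[cv2.imread(f"pics/{n}.png")[145:245,195:305] for n in("t1","t2","t3")]
cv2.imwrite("pics/t123.png",cv2.resize(np.hstack(a),(800,242),interpolation=cv2.INTER_CUBIC))
E
```

```text
[0.59735139 0.14921821 0.19141241] [-3.12285068  5.98013688 -0.73324471]
```

View pics/t123.png

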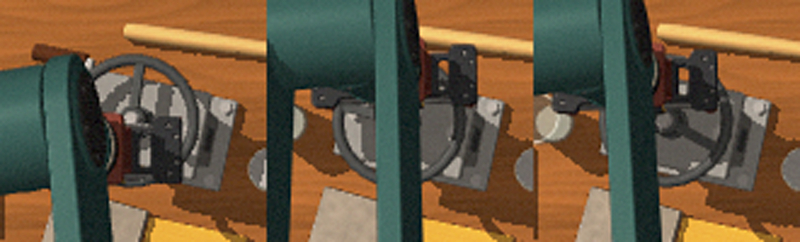

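The arm hides part of the wheel, but in the third panel spokes show where I expect them, about one turn past the bite. I'll go on to about 20° short of the target, then retract and measure the wheel properly.

>>> {"fn": "move_arm", "kwargs": {"targets": [-0.004,-0.015,0,0,0,0,0,-0.006,-0.03,0,0,0,0,0,-0.006,-0.044,0,0,0,0,0,-0.004,-0.059,0,0,0,0,0,0.0,-0.074,0,0,0,0,0]}}

```text
clock: 9.13
ee_pos: [0.6003, 0.1227, 0.1924]
tool_rot: [[-1.0, -0.0, 0.001], [-0.0, 1.0, 0.007], [-0.001, 0.007, -1.0]]
force: [2.7, 13.4, -3.0]
finger_gap: 0.005
grip_force: 5.4
```

>>> {"fn": "move_arm", "kwargs": {"targets": [0.006,-0.013,0,0,0,0,0,0.014,-0.026,0,0,0,0,0,0.024,-0.038,0,0,0,0,0,0.035,-0.048,0,0,0,0,0,0.047,-0.056,0,0,0,0,0]}}

```text
clock: 9.55
ee_pos: [0.5849, 0.098, 0.1938]
tool_rot: [[-1.0, -0.0, 0.008], [-0.0, 1.0, 0.004], [-0.008, 0.004, -1.0]]
force: [6.9, 7.5, -1.5]
finger_gap: 0.006
grip_force: 4.1
```

>>> {"fn": "move_arm", "kwargs": {"targets": [0.014,-0.007,0,0,0,0,0,0.028,-0.011,0,0,0,0,0,0.043,-0.014,0,0,0,0,0,0.058,-0.014,0,0,0,0,0,0.073,-0.013,0,0,0,0,0]}}

```text
clock: 9.97
ee_pos: [0.5588, 0.0914, 0.1949]
tool_rot: [[-1.0, 0.0, 0.014], [0.0, 1.0, 0.001], [-0.014, 0.001, -1.0]]
force: [13.2, 2.4, -1.9]
finger_gap: 0.006
grip_force: 5.0
```

>>> {"fn": "move_arm", "kwargs": {"targets": [0.014,0.004,0,0,0,0,0,0.028,0.009,0,0,0,0,0,0.041,0.017,0,0,0,0,0,0.053,0.026,0,0,0,0,0,0.053,0.026,0,0,0,0,0]}}

```text
clock: 10.38
ee_pos: [0.5346, 0.1007, 0.1946]
tool_rot: [[-1.0, -0.001, 0.009], [-0.001, 1.0, -0.002], [-0.009, -0.002, -1.0]]
force: [5.1, -3.2, 2.3]
finger_gap: 0.003
grip_force: 2.5
```

>>> {"fn": "move_arm", "kwargs": {"targets": [0,0,0,0,0,0,0,0,0,0,0,0,0,0,0,0,0,0,0,0,0]}}

```text
clock: 10.63
ee_pos: [0.534, 0.1003, 0.1942]
tool_rot: [[-1.0, -0.0, 0.007], [-0.0, 1.0, -0.002], [-0.007, -0.002, -1.0]]
force: [4.3, -2.8, 3.4]
finger_gap: 0.007
grip_force: 2.2
```

>>> {"fn": "move_arm", "kwargs": {"targets": [-0.01,-0.008,0,0,0,0,0,-0.02,-0.015,0,0,0,0,0,-0.02,-0.015,-0.1,0,0,0,0,-0.02,-0.015,-0.2,0,0,0,0,-0.02,-0.015,-0.23,0,0,0,0]}}

```text
clock: 11.05
ee_pos: [0.5414, 0.0953, 0.2897]
tool_rot: [[-1.0, -0.0, 0.006], [-0.0, 1.0, 0.0], [-0.006, 0.0, -1.0]]
force: [1.3, -0.0, -0.2]
finger_gap: 0.004
grip_force: 0.0
```

>>> {"fn": "move_arm", "kwargs": {"targets": [0,-0.1,0,0,0,0,0,0,-0.2,0,0,0,0,0,0,-0.3,0,0,0,0,0,0,-0.4,0,0,0,0,0,-0.5,0,0,0,0,0]}}

```text
$.targets: bad value
```

>>> {"fn": "move_arm", "kwargs": {"targets": [0,-0.1,0,0,0,0,0,0,-0.2,0,0,0,0,0,0,-0.2,0,0,0,0,0]}}

```text
clock: 11.3
ee_pos: [0.5392, 0.0097, 0.285]
tool_rot: [[-1.0, 0.003, 0.0], [0.003, 1.0, -0.004], [-0.0, -0.004, -1.0]]
force: [-0.9, 0.7, -0.3]
finger_gap: 0.009
grip_force: 0.0
```

```bash
cat > wheel.py <<'E'
from h import *
def wheel(im,m,guess=(.561,.1345)):
    g=im.max(2);mask=(g<95)&(g.astype(int)-im.min(2)<30)
    ys,xs=np.nonzero(mask);P=ray(m,np.c_[xs,ys],.212)[:,:2];c=np.array(guess)
    for i in range(20):
        r=np.hypot(*(P-c).T);k=abs(r-.073)<.009
        s=np.linalg.lstsq(np.c_[2*P[k],np.ones(k.sum())],(P[k]**2).sum(1),rcond=None)[0];c=s[:2]
    a=np.arange(0,360,1.);pr=0
    for r in np.arange(.028,.062,.002):
        X=np.c_[c[0]+r*np.cos(np.radians(a)),c[1]+r*np.sin(np.radians(a)),0*a+.212]
        uv=proj(m,X).astype(np.float32);pr=pr+cv2.remap(g,uv[:,:1],uv[:,1:],1).ravel().astype(float)
    pr/=17
    best=[]
    fold=pr.reshape(3,120).mean(0);w=np.exp(-.5*((np.arange(120)-60)/7)**2);w-=w.mean()
    sc=[-(np.roll(fold,60-t)*w).sum() for t in range(120)]
    return c,np.sqrt(s[2]+c@c),int(np.argmax(sc)),pr
E
python3 - <<'E'
from wheel import *
m=arm.camera_model("top")
im=arm.grab_frame("top");cv2.imwrite("pics/t4.png",im);print(arm.state()["ee_pos"])
a=cv2.imread("pics/top0.png")
for i in(a,im):
    c,R,t,pr=wheel(i,m);print(c,R,"spokes",t)
    print(pr[::6].astype(int))
cv2.imwrite("pics/t4c.png",cv2.resize(np.hstack([a[150:240,200:300],im[150:240,200:300]]),(800,360),interpolation=cv2.INTER_CUBIC))
E
```

```text
[0.53884706 0.01235935 0.28459445]
[0.56093813 0.13463395] 0.07280485375724484 spokes 114
[ 99 108 118 110 113 116 120 117 119 120 119 120 114 109 110  99 114 110
  86  81  80 103 113 114 112 109 102 107 104 110 118 122 122 129 127 129
 117 103  80  80  74  97 103 115 123 117 118 117 115 107 106  98 110 122
 149 143 140 108  65  84]
[0.56014095 0.13453777] 0.07301914554752631 spokes 29
[103 102 102  84  68  71  74  79  85  91  93  96 100 100  98  98  96  96
  91  86  80  74  62  46  36  36  37  38  38  40  99  84  79  73  52  50
  62  54  52  57  63  67  72  75  79  81  85  88  90  93  96  98  99 100
 102 102 102 102 103 103]
```

View pics/t4c.png

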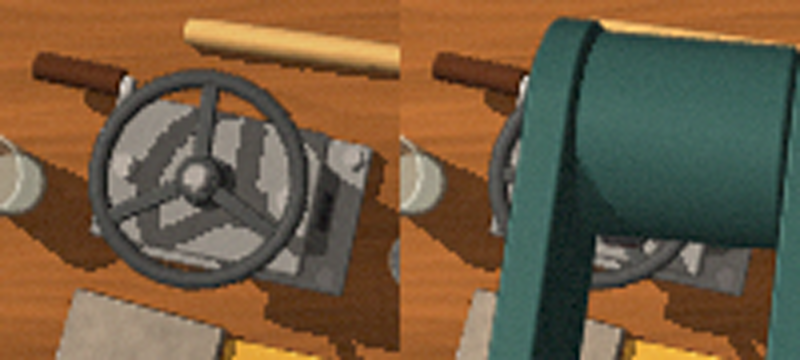

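The arm still hides the wheel because the middle call was refused as malformed. I'll move further aside.

>>> {"fn": "move_arm", "kwargs": {"targets": [0,-0.1,0,0,0,0,0,0,-0.2,0,0,0,0,0,0,-0.3,0,0,0,0,0,0,-0.4,0,0,0,0,0,0,-0.5,0,0,0,0,0]}}

```text
clock: 11.77
ee_pos: [0.5386, -0.1853, 0.2843]
tool_rot: [[-1.0, -0.001, -0.001], [-0.001, 1.0, 0.001], [0.001, 0.001, -1.0]]
force: [-0.1, -0.3, 0.0]
finger_gap: 0.005
grip_force: 0.0
```

>>> {"fn": "move_arm", "kwargs": {"targets": [0,-0.1,0,0,0,0,0,0,-0.2,0,0,0,0,0,0,-0.2,0,0,0,0,0]}}

```text
clock: 12.02
ee_pos: [0.5391, -0.2709, 0.284]
tool_rot: [[-1.0, 0.004, -0.0], [0.004, 1.0, -0.003], [0.0, -0.003, -1.0]]
force: [0.2, 0.0, 0.4]
finger_gap: 0.008
grip_force: 0.0
```

```bash
python3 - <<'E'
from wheel import *
m=arm.camera_model("top")
im=arm.grab_frame("top");cv2.imwrite("pics/t5.png",im);print(arm.state()["ee_pos"])
c,R,t,pr=wheel(im,m);print(c,R,"spokes",t);print(pr[::6].astype(int))
cv2.imwrite("pics/t5c.png",cv2.resize(im[150:240,200:300],(600,540),interpolation=cv2.INTER_CUBIC))
E
```

```text
[ 0.53889408 -0.26737718  0.28380059]
[0.5604068  0.13426047] 0.07280591810921637 spokes 87
[126 122 129 119 121 123 126 124 127 128 126 126 120 107  88  75 112 121
 119 113 107  98 107 121 136 151 154 157 152 156 155 156 148 113  87  77
 124  97  92 102 101 107 113 116 117 114 106 115 128 149 160 161 159 111
  76  91 118 139 142 132]
```

View pics/t5c.png

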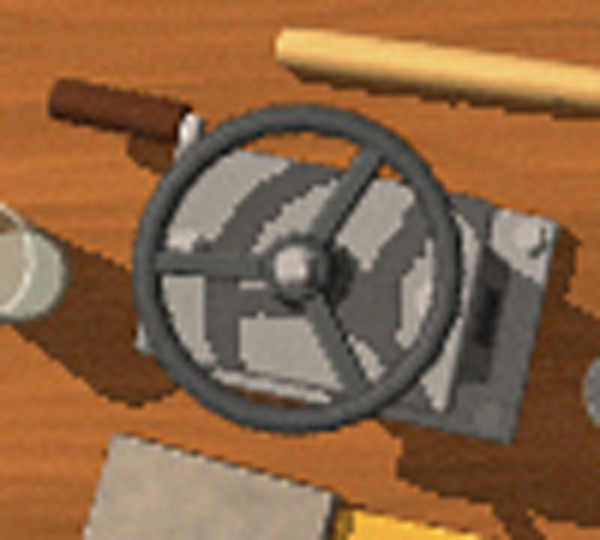

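The wheel now reads clearly: spokes at 87/207/327°, with the finger last touching at 232°. To fix the wheel angle at the bite, I'll read the spoke in t3, where the finger was at nearly the bite angle, and also in t2.

```bash
python3 - <<'E'
from wheel import *
m=arm.camera_model("top");c=np.array([.5605,.1343])
for n in("t2","t3","t5"):
    im=cv2.imread(f"pics/{n}.png");g=im.max(2);a=np.arange(180,340,3.);pr=0
    for r in np.arange(.03,.06,.002):
        X=np.c_[c[0]+r*np.cos(np.radians(a)),c[1]+r*np.sin(np.radians(a)),0*a+.212]
        uv=proj(m,X).astype(np.float32);pr=pr+cv2.remap(g,uv[:,:1],uv[:,1:],1).ravel()/15.
    print(n,[(int(x),int(y)) for x,y in zip(a,pr)])
cv2.imwrite("pics/t23c.png",cv2.resize(np.hstack([cv2.imread(f"pics/{n}.png")[160:235,210:285] for n in("t2","t3")]),(800,400),interpolation=cv2.INTER_CUBIC))
E
```

```text
t2 [(180, 56), (183, 37), (186, 35), (189, 36), (192, 36), (195, 36), (198, 38), (201, 37), (204, 40), (207, 53), (210, 57), (213, 63), (216, 68), (219, 75), (222, 81), (225, 85), (228, 88), (231, 92), (234, 93), (237, 93), (240, 94), (243, 93), (246, 93), (249, 93), (252, 93), (255, 95), (258, 94), (261, 93), (264, 93), (267, 94), (270, 93), (273, 93), (276, 94), (279, 94), (282, 93), (285, 93), (288, 93), (291, 86), (294, 79), (297, 74), (300, 64), (303, 57), (306, 52), (309, 44), (312, 44), (315, 53), (318, 55), (321, 55), (324, 55), (327, 56), (330, 54), (333, 46), (336, 36), (339, 35)]
t3 [(180, 99), (183, 95), (186, 93), (189, 93), (192, 91), (195, 92), (198, 92), (201, 93), (204, 93), (207, 92), (210, 95), (213, 94), (216, 93), (219, 93), (222, 93), (225, 93), (228, 89), (231, 77), (234, 57), (237, 50), (240, 50), (243, 49), (246, 56), (249, 76), (252, 88), (255, 94), (258, 94), (261, 93), (264, 93), (267, 93), (270, 93), (273, 93), (276, 94), (279, 86), (282, 73), (285, 60), (288, 51), (291, 46), (294, 45), (297, 43), (300, 39), (303, 40), (306, 38), (309, 37), (312, 33), (315, 31), (318, 31), (321, 37), (324, 50), (327, 74), (330, 99), (333, 118), (336, 118), (339, 97)]
t5 [(180, 155), (183, 154), (186, 155), (189, 156), (192, 153), (195, 141), (198, 113), (201, 92), (204, 87), (207, 86), (210, 77), (213, 96), (216, 125), (219, 121), (222, 97), (225, 92), (228, 92), (231, 93), (234, 99), (237, 100), (240, 98), (243, 102), (246, 104), (249, 108), (252, 109), (255, 113), (258, 113), (261, 113), (264, 114), (267, 110), (270, 112), (273, 114), (276, 107), (279, 111), (282, 115), (285, 119), (288, 129), (291, 142), (294, 152), (297, 155), (300, 161), (303, 161), (306, 161), (309, 162), (312, 160), (315, 149), (318, 111), (321, 61), (324, 77), (327, 88), (330, 91), (333, 100), (336, 117), (339, 136)]
```

View pics/t23c.png

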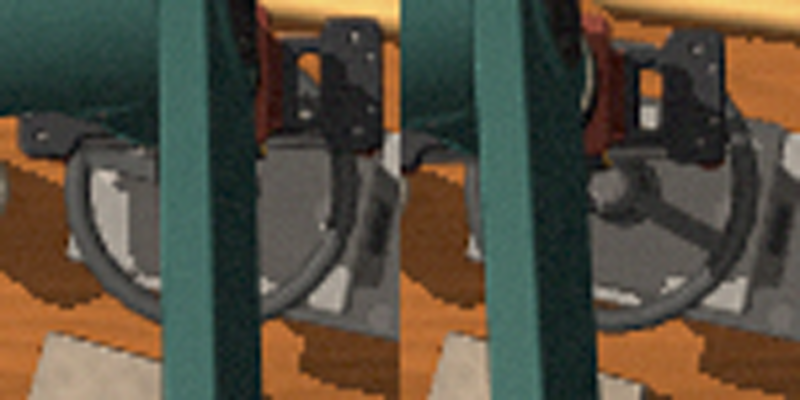

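In t3 the pushed spoke is at 0.5° with the finger at 23.9°. That gives a spoke angle at the bite of about 4.5°, so the target is 184.5°. The spoke is now at 207°, which leaves about 22°. I'll go back in to the same place and push the rest slowly.

>>> {"fn": "move_arm", "kwargs": {"targets": [0,0.1,0,0,0,0,0,0,0.2,0,0,0,0,0,0,0.3,0,0,0,0,0,0,0.4,0,0,0,0,0,0,0.5,0,0,0,0,0]}}

```text
clock: 12.48
ee_pos: [0.5378, -0.0608, 0.2844]
tool_rot: [[-1.0, -0.001, -0.001], [-0.001, 1.0, 0.001], [0.001, 0.001, -1.0]]
force: [1.0, -0.7, 0.1]
finger_gap: 0.007
grip_force: 0.0
```

>>> {"fn": "move_arm", "kwargs": {"targets": [0,0.1,0,0,0,0,0,0,0.2,0,0,0,0,0,0,0.3,0,0,0,0,0,0,0.4,0,0,0,0,0,0,0.4,0,0,0,0,0]}}

```text
clock: 12.9
ee_pos: [0.5369, 0.1039, 0.2845]
tool_rot: [[-1.0, -0.007, -0.001], [-0.007, 1.0, 0.004], [0.001, 0.004, -1.0]]
force: [-0.4, -0.3, -0.5]
finger_gap: 0.002
grip_force: 0.0
```

>>> {"fn": "move_arm", "kwargs": {"targets": [0,0,0,0,0,0,0,0,0,0,0,0,0,0]}}

```text
clock: 13.07
ee_pos: [0.538, 0.0965, 0.2844]
tool_rot: [[-1.0, -0.003, -0.001], [-0.003, 1.0, -0.0], [0.001, -0.0, -1.0]]
force: [-0.1, -0.2, -0.1]
finger_gap: 0.003
grip_force: 0.0
```

>>> {"fn": "move_arm", "kwargs": {"targets": [-0.01,-0.004,0.05,0,0,0,0,-0.01,-0.004,0.12,0,0,0,0,-0.01,-0.004,0.19,0,0,0,0,-0.01,-0.004,0.23,0,0,0,0,-0.01,-0.004,0.23,0,0,0,0]}}

```text
clock: 13.48
ee_pos: [0.5397, 0.0923, 0.189]
tool_rot: [[-1.0, 0.002, -0.008], [0.002, 1.0, -0.001], [0.008, -0.001, -1.0]]
force: [-0.6, -0.6, 0.1]
finger_gap: 0.007
grip_force: 0.0
```

>>> {"fn": "move_arm", "kwargs": {"targets": [0.015,0.01,0,0,0,0,0,0.03,0.02,0,0,0,0,0,0.03,0.02,0,0,0,0,0,0.03,0.02,0,0,0,0,0]}}

```text
clock: 13.82
ee_pos: [0.5314, 0.1014, 0.1942]
tool_rot: [[-1.0, -0.001, 0.003], [-0.001, 1.0, -0.001], [-0.003, -0.001, -1.0]]
force: [1.8, -3.6, 0.2]
finger_gap: 0.008
grip_force: 1.9
```

>>> {"fn": "move_arm", "kwargs": {"targets": [0.005,0.005,0,0,0,0,0,0.01,0.011,0,0,0,0,0,0.01,0.011,0,0,0,0,0]}}

```text
clock: 14.07
ee_pos: [0.5289, 0.1057, 0.1942]
tool_rot: [[-1.0, -0.001, 0.005], [-0.001, 1.0, -0.001], [-0.005, -0.001, -1.0]]
force: [3.4, -5.2, -0.5]
finger_gap: 0.005
grip_force: 2.9
```

>>> {"fn": "move_arm", "kwargs": {"targets": [0.005,0.006,0,0,0,0,0,0.008,0.012,0,0,0,0,0,0.008,0.012,0,0,0,0,0,0.008,0.012,0,0,0,0,0]}}

```text
clock: 14.4
ee_pos: [0.5263, 0.1105, 0.1944]
tool_rot: [[-1.0, -0.001, 0.006], [-0.001, 1.0, -0.001], [-0.006, -0.001, -1.0]]
force: [6.0, -4.4, -0.9]
finger_gap: 0.008
grip_force: 2.8
```

>>> {"fn": "move_arm", "kwargs": {"targets": [0.003,0.006,0,0,0,0,0,0.004,0.008,0,0,0,0,0,0.004,0.008,0,0,0,0,0,0.004,0.008,0,0,0,0,0]}}

```text
clock: 14.73
ee_pos: [0.525, 0.1135, 0.1944]
tool_rot: [[-1.0, -0.001, 0.006], [-0.001, 1.0, -0.002], [-0.006, -0.002, -1.0]]
force: [5.4, -5.1, -0.1]
finger_gap: 0.009
grip_force: 3.1
```

>>> {"fn": "move_arm", "kwargs": {"targets": [0.001,0.003,0,0,0,0,0,0.001,0.003,0,0,0,0,0,0.001,0.003,0,0,0,0,0]}}

```text
clock: 14.98
ee_pos: [0.5247, 0.1146, 0.1945]
tool_rot: [[-1.0, -0.001, 0.007], [-0.001, 1.0, -0.002], [-0.007, -0.002, -1.0]]
force: [5.9, -6.0, -0.7]
finger_gap: 0.002
grip_force: 3.3
```

>>> {"fn": "move_arm", "kwargs": {"targets": [-0.01,-0.015,0,0,0,0,0,-0.015,-0.03,0,0,0,0,0,-0.015,-0.03,-0.08,0,0,0,0,-0.015,-0.03,-0.18,0,0,0,0,-0.015,-0.03,-0.23,0,0,0,0]}}

```text
clock: 15.4
ee_pos: [0.5285, 0.1036, 0.2885]
tool_rot: [[-1.0, -0.0, 0.003], [-0.0, 1.0, 0.001], [-0.003, 0.001, -1.0]]
force: [0.5, 0.3, 1.1]
finger_gap: 0.003
grip_force: 0.0
```

>>> {"fn": "move_arm", "kwargs": {"targets": [0,-0.1,0,0,0,0,0,0,-0.2,0,0,0,0,0,0,-0.3,0,0,0,0,0,0,-0.4,0,0,0,0,0,0,-0.5,0,0,0,0,0]}}

```text
clock: 15.82
ee_pos: [0.5269, -0.0979, 0.2851]
tool_rot: [[-1.0, -0.001, 0.0], [-0.001, 1.0, 0.001], [-0.0, 0.001, -1.0]]
force: [1.1, 0.5, -0.6]
finger_gap: 0.004
grip_force: 0.0
```

>>> {"fn": "move_arm", "kwargs": {"targets": [0,-0.1,0,0,0,0,0,0,-0.2,0,0,0,0,0,0,-0.3,0,0,0,0,0,0,-0.4,0,0,0,0,0,0,-0.4,0,0,0,0,0]}}

```text
clock: 16.23
ee_pos: [0.5274, -0.2635, 0.2848]
tool_rot: [[-1.0, 0.004, 0.001], [0.004, 1.0, -0.003], [-0.001, -0.003, -1.0]]
force: [1.3, 0.5, 0.4]
finger_gap: 0.002
grip_force: 0.0
```

```bash
python3 - <<'E'
from wheel import *
m=arm.camera_model("top")
im=arm.grab_frame("top");cv2.imwrite("pics/t6.png",im);print(arm.state()["ee_pos"])
c,R,t,pr=wheel(im,m);print(c,R,"spokes",t);print(pr[::3].astype(int))
sd=arm.grab_frame("side");cv2.imwrite("pics/s6.png",sd)
cv2.imwrite("pics/t6c.png",cv2.resize(np.hstack([im[150:240,200:300],cv2.resize(sd,(100,90)) if 0 else sd[120:210,250:350]]),(800,360),interpolation=cv2.INTER_CUBIC))
E
```

```text
[ 0.52721443 -0.26001357  0.28457894]
[0.56082603 0.13439275] 0.07282947317792508 spokes 67
[125 123 122 127 128 124 119 119 120 122 124 130 130 126 124 124 127 128
 126 121 101  89  87  87  89 110 113 116 116 106 106 117 122 123 122 122
 122 122 122 119 119 116 116 121 121 119 123 129 136 144 149 154 155 156
 158 156 151 147 143 116  96  87  87  80  70 114 144 155 156 151 133 109
  93  90  93 101 107 109 101  97 101 104 106 110 113 114 103  96  96 104
 122 132 136 150 162 162 161 160 153 128  86  73  87  88  93 115 135 147
 159 156 153 151 151 149 142 144 141 138 131 125]
```

View pics/t6c.png

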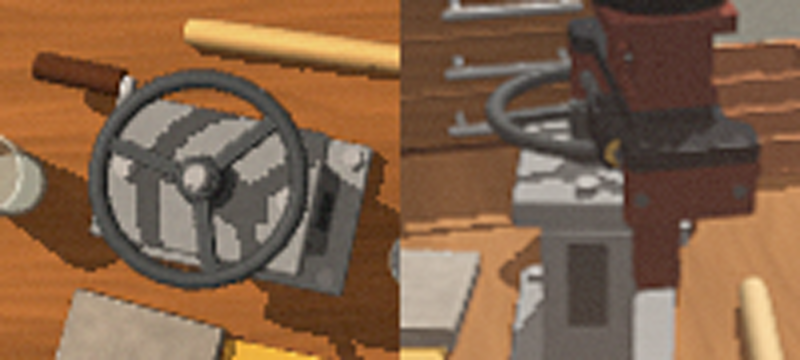

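The final view shows spokes at 67/187/307°. The screw has turned about 537 ± 3° from the bite, the hand is well clear and the neighbouring things are where they were. I'm handing it in.

```bash
python3 -c "
from cell import arm
print(arm.finish_job())"
```

```text
the job is handed in; nothing more can be done
None
```

I took up the wheel's play to the bite, then turned the screw about 537° (±3°) clockwise without going past or back, moved the hand clear and handed the job in at about 16 s; the result of the judging was not shown.

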